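# Clamp ready over the glued drawer strip

## Robot

A 6-joint arm with a two-finger parallel gripper is mounted at the origin on a cart in front of the work surface, level with it; the furniture and walls round the work are solid. World frame = base frame: x ahead of the robot, y to its left, z up, the work surface at z = 0. Lengths are in m, angles in degrees, forces in N, time in s.
With the tool pointing down it reaches from about 0.4 to 0.825 m from the base axis. Payload 7 kg.
Tool frame: the origin (TCP) lies midway between the tips of the shut fingers; the grasp point (between the pads) lies hold_point_z behind it (hold_point_z is the distance from the TCP to the grasp point, in m); z points along the fingers, y is the line along which they close (so a half turn about z gives the same grasp; the last joint's range is limited). The gripper opens to 88 mm and grips with 3 to 60 N. Pads are 19 mm wide; open, the fingers measure 130 mm over their backs; the gripper's body (78 mm by 193 mm) begins 47 mm behind the grasp point.
Start: joints at [-57.347, 20.546, 0.682, 0, -70.136, -16.507], TCP at [0.188, -0.648, 0.227] pointing down, gripper open.
Joint ranges: [-176.03, 176.03], [-82.01, 121.73], [-58.28, 71.71], [-173.87, 95.51], [-174.79, -0.11], [-173.66, 173.66]. Speed limits (degrees/s): [136.94, 136.94, 172.46, 180, 180, 180].

## Interface

Orientations are given as [roll, pitch, yaw] about the fixed x, y, z axes, in that order (R = Rz(yaw) Ry(pitch) Rx(roll)).
In Python, from plant import * gives the robot as it stands.
- The arm moves only by the tool step_arm, never from a script. Its argument "steps" is a list that holds one entry, the list of rows, each a list of 6 numbers: the shift along the tool's x, y, z scaled (see below), then the turn, a rotation vector about the tool's x, y, z scaled (see below). In form: [[[tx, ty, tz, wx, wy, wz], ...]]. A call has 1 to 20 rows; each row is the pose to reach, as a shift and turn from the pose commanded when the call began, along the tool's axes at that moment; what a row does not reach only later rows make up. The controller multiplies each number of a shift by 100 mm and each number of a turn by 0.5 rad. A row lasts 1/10 s, in which the tool goes at most 50 mm and 8.59 degrees, less where a joint would pass 70% of its speed; a pose out of reach is approached as far as the arm can. A call with a number of a shift or a turn outside -1 to 1 is refused whole. A call with a gripper value outside its range is refused whole. "jaw" is the closure in counts, from 0 (fully open) to 255 (shut), set as the call begins (left out, the last holds). The fingers move at their own pace and stop on an object; the grip force is fixed at half the most. Time passes only in rows, so rows that repeat a pose let the fingers close. It gives the time, the measured TCP pose, the force, the opening and the grip force at its end, in the units of the state.
- get_obs(): the state, without advancing time (a new reading comes with each control period).
- snapshot(name): name is "scene" or "top" or "wrist"; returns (picture, depth): 420x560x3 uint8, red, green, blue; 420x560 float32, m along the optical axis (not along the pixel's ray), 0 where there is no reading.
- calibration(name): a dict with "mtx" (3x3 intrinsics, pixels), "rvec" (rotation vector, rad) and "tvec" (3), from world to camera coordinates, as OpenCV has them. Camera axes: x right, y down, z forward; pixel columns grow to the right and rows downward; lengths in m; the calibration is good to about 2 mm. A picture is of the moment at which its call begins: read the wrist's pose just before it. calibration takes no time and is no camera call; for the wrist camera it gives the pose at the moment of the call.
- close_job(): hands the job in; it is judged then, once.
The state is a dict: "clock": time; "joint_pos": joint angles; "qvel": joint speeds; "tau": joint torques, N m; "tool_pos": TCP position; "orientation": TCP orientation; "force": force on the tool from outside, world axes, zero at the start; "moment": the same for the moment, N m; "opening": finger opening in m; "gripper_force": force on a finger pad.
Only numpy, scipy, OpenCV 4.12 (cv2) and the standard library are available. Lean on these libraries where they do the work, as an engineer would, in place of code of your own. Each camera call takes 0.05 s, during which the arm holds its last target. There are 200 camera calls.

## Task

The strip on the near side of this drawer has just been glued, so first set the wind-up timer to 20 minutes (the fourth long tick clockwise from the zero triangle). Then squeeze the handles of the larger spring clamp to take it off the far side of the drawer, and bring it over the pencil line at the middle of the glued strip: hold it wide open there, one jaw down inside the drawer and one outside, both jaw tips at least 2 cm below the rim and nothing of the clamp touching the drawer, so that I can slip the pads in. Finish while still holding it like that; do not let it bite the wet strip, and leave the small clamp and the glue bottle where they are.

Things in the scene. Friction and masses are not known exactly. Their poses are not given: they have to be found in the camera images.
- timer: wind-up minute timer lying face up on the bench, fixed to it: round steel case 76 mm across, white face 26 mm above the bench with 60 ticks (a long one every 5 minutes, running clockwise seen from above) and a black zero triangle. Origin: centre of its underside; x points to the zero triangle, z up
- timer_dial (a joint): angle of the timer's black knob, rad: 0 = the pointer is at the zero triangle, grows clockwise seen from above; one minute is 0.1047 rad, 20 minutes is 2.094. Stays where it is left (friction torque about 0.03 N m)
- dial_grip (a point): centre of the timer's bar-shaped knob, 53 mm above the bench, on its axis: the bar is 37 mm long, 14 mm wide, stands 33 to 64 mm above the bench (on a disc of 41 mm diameter, 27 to 33 mm). The point's x axis lies along the bar toward the white pointer line
- drawer: light wooden drawer standing on the bench, open at the top, firmly fixed: 160 mm (x) by 260 mm (y), rim 85 mm above the bench, walls 9 mm thick, floor 11 mm above the bench. Origin: centre of its underside; its x points from the near side (with the glued strip) to the far side (with the clamps), z up
- strip: darker wooden strip glued outside the drawer's near wall, flush with the rim: 120 mm long, 22 mm high, 7 mm thick, so that wall and strip together are 16 mm thick. Part of the drawer; its origin and axes are the drawer's
- strip_mid (a point): the pencil line across rim and strip: point on top of the rim (85 mm above the bench), at the middle of the strip's length and at the middle of the 16 mm thickness of wall and strip; axes as the drawer's
- spring_clamp: the larger spring clamp, 143 mm long, about 130 g, like a clothes peg: at the start upright astride the far wall, jaws shut on it, handles up. Origin at its pivot pin, 92 mm above the bench; x: across the wall, the way jaws and handles spread; z up; y: hinge axis. Jaws reach 59 mm below the pivot, pads 22 mm wide. The frame is the -x half's and tilts with it, by half the joint value when squeezed
- clamp_grip (a point): point midway between the larger clamp's two handles, 60 mm above the pivot: the place to squeeze, along x. The black handle grips, 22 mm wide (y), run from 36 to 84 mm above the pivot and are 63 mm across their outsides here at the start, about 33 mm when squeezed home. As it is squeezed home the clamp slips about 4 mm down between the fingers
- clamp_jaw (a joint): opening angle between the clamp's halves, rad: 0 as parked (pads 9 mm apart), -0.17 shut, 0.50 at the stop with the handles squeezed home (pads about 38 mm apart at the tips). A spring closes it: about 6 N on each handle 60 mm above the pivot holds it at 0, about 10 N at 0.50
- spring_clamp_tip_a (a point): lower end of the inner face of the larger clamp's jaw pad on the -x side
- spring_clamp_tip_b (a point): lower end of the inner face of the larger clamp's jaw pad on the +x side
- small_clamp: smaller spring clamp of the same kind, 97 mm long, also on the far wall; opens too little for this job. Origin at its pivot, 90 mm above the bench
- wood_glue: glue bottle standing on the bench, 58 mm across, 166 mm high. Origin: centre of its underside
Not all that is in view belongs to the job. What is shaped like the spring_clamp but pink is not meant. Leave any purple look-alike of the timer alone.

How it is judged:
By the outcome, as a careful person would: the job done as asked, in the order asked, and still so for the second after the job is handed in, while the arm keeps its last pose, push and grip.
It also fails if it takes over 51 s, if anything falls off the work surface, if the arm or the gripper's body presses on something with over 40 N, if the wrist force passes 120 N, or if a joint passes its speed limit or range.

## Working session

There is one attempt and no reset: what is moved stays moved. The work goes in short steps, Python scripts to look and compute and a tool call to move; the robot and the scene stay as the last step left them, time stands still between calls to the robot, and variables do not carry over. Pictures are saved under pics/ and viewed, at most 11 in all, crops included, and the job is handed in when it is done.

Besides the shell and the picture viewer there is one more tool, called as a command line: name --argument value ..., lists and objects as JSON in quotes. step_arm: Moves the arm, as the interface text tells. Its arguments: {"type":"object","properties":{"steps":{"type":"array","items":{"type":"array","items":{"type":"array","items":{"type":"number","minimum":-1,"maximum":1}}}},"jaw":{"type":"number"}},"required":["steps"]}

```bash
mkdir -p pics; ls
cat > h.py <<'E'
from plant import *
import numpy as np, cv2
from scipy.spatial.transform import Rotation as R
def cloud(d,c):
    K=np.array(c["mtx"]);Rm=cv2.Rodrigues(np.array(c["rvec"],float))[0];t=np.array(c["tvec"],float).ravel()
    v,u=np.mgrid[:d.shape[0],:d.shape[1]]
    P=np.stack([(u-K[0,2])/K[0,0]*d,(v-K[1,2])/K[1,1]*d,d],-1)
    return (P-t)@Rm
def shot(n,f):
    c=calibration(n);p,d=snapshot(n);np.savez(f"pics/{f}.npz",p=p,d=d,X=cloud(d,c))
    cv2.imwrite(f"pics/{f}.png",p[:,:,::-1]);return p,d,cloud(d,c)
E
python3 - <<'E'
from h import *
o=get_obs();print(o)
shot("top","top");shot("scene","scene")
a=cv2.imread("pics/top.png");b=cv2.imread("pics/scene.png")
for n in("top","scene"):print(n,calibration(n))
E
```

```text
pics
{'clock': 0.0, 'joint_pos': array([-5.73473592e+01,  2.05899857e+01,  6.34028236e-01, -2.08285331e-02,
       -7.01346887e+01, -1.65069876e+01]), 'qvel': array([ 0.00901441, -0.02776836, -0.02299171, -0.02162899,  0.01995479,
       -0.0175171 ]), 'tau': array([ 4.58949144e-04, -5.82722461e+01,  2.93038148e+01,  6.99711040e+00,
        6.67886066e-03, -1.31242296e-04]), 'tool_pos': array([ 0.18755081, -0.64791769,  0.22563874]), 'orientation': array([ 1.79907526e+02, -6.98485820e-03, -1.63861434e+02]), 'force': array([-0.17681666,  0.70729035,  0.51785568]), 'moment': array([-0.00249278, -0.01821129, -0.01698054]), 'gripper_force': 0.0, 'opening': 0.0876271034368575}
top {'mtx': array([[537.00480856,   0.        , 273.5991256 ],
       [  0.        , 537.00480856, 210.48707828],
       [  0.        ,   0.        ,   1.        ]]), 'rvec': array([ 2.22800928, -2.18808718,  0.04144429]), 'tvec': array([-0.10584448,  0.51291921,  1.58646436])}
scene {'mtx': array([[418.09038756,   0.        , 286.50634769],
       [  0.        , 418.09038756, 210.25129255],
       [  0.        ,   0.        ,   1.        ]]), 'rvec': array([ 0.82640162, -2.26098229,  1.40609839]), 'tvec': array([0.32955008, 0.26733168, 0.61329314])}
```

View pics/top.png

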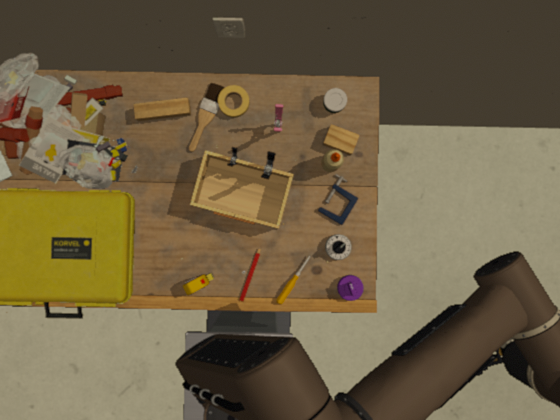

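View pics/scene.png

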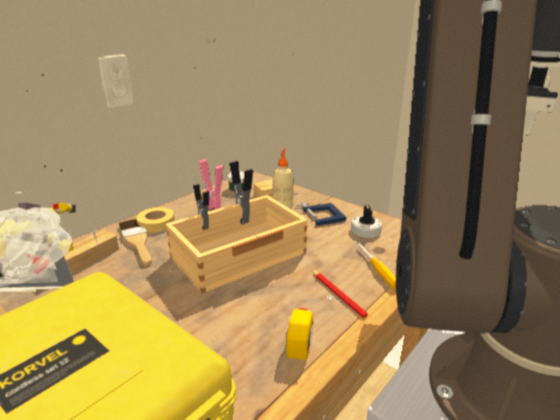

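Top view: the candidates are timer (339,246) vs the purple look-alike (350,287), and larger clamp (269,160) vs small clamp (234,155) and pink clamp (278,115). Glue is at (334,158). I choose the white-faced timer and the black clamp at (269,160).

Run:
```python
from h import *
z=np.load("pics/top.npz");p,X=z["p"],z["X"]
a=p[225:267,318:360,::-1];b=p[140:235,185:300,::-1]
A=cv2.resize(a,(400,400),interpolation=cv2.INTER_CUBIC);B=cv2.resize(b,None,fx=3.4,fy=3.4,interpolation=cv2.INTER_CUBIC)
B=cv2.copyMakeBorder(B,0,400-B.shape[0],0,0,0) if B.shape[0]<400 else B[:400]
cv2.imwrite("pics/c1.png",np.hstack([A,B]))
# rim
m=np.zeros(X.shape[:2],bool);m[140:235,185:300]=1
m&=(abs(X[...,2]-.085)<.006)
pts=X[m][:,:2].astype(np.float32);print(len(pts))
D=pts
for _ in range(3):
    r=cv2.minAreaRect(D);print(r)
    break
# timer face
m=np.zeros(X.shape[:2],bool);m[225:267,318:360]=1
f=m&(X[...,2]>.018)&(X[...,2]<.035);print("timer",X[f].mean(0),cv2.minEnclosingCircle(X[f][:,:2].astype(np.float32)),f.sum())
k=m&(X[...,2]>.05);print("knob",X[k].mean(0),cv2.minAreaRect(X[k][:,:2].astype(np.float32)),k.sum())
for n,(u0,v0,u1,v1) in dict(big=(258,145,282,180),small=(224,142,245,172)).items():
    m=np.zeros(X.shape[:2],bool);m[v0:v1,u0:u1]=1
    k=m&(X[...,2]>.105);print(n,X[k].mean(0),X[k].min(0),X[k].max(0),cv2.minAreaRect(X[k][:,:2].astype(np.float32)),k.sum())
```

```text
918
((0.5714273452758789, -0.00318281352519989), (0.26037999987602234, 0.17282629013061523), 76.10087585449219)
timer [ 0.41194608 -0.28612949  0.0267908 ] ((0.41084158420562744, -0.28749150037765503), 0.03795604407787323) 416
knob [ 0.41821606 -0.26167856  0.25767613] ((0.42874372005462646, -0.19290050864219666), (0.218930184841156, 0.03193587064743042), 79.80341339111328) 79
big [ 0.63390886 -0.08000647  0.18175002] [ 0.46383766 -0.09668575  0.10592343] [ 0.6681478  -0.06036449  1.60258246] ((0.5663747787475586, -0.07562432438135147), (0.03377554938197136, 0.20378035306930542), 87.46612548828125) 143
small [0.65586248 0.01773498 0.15823694] [ 0.46383766 -0.08799102  0.10528908] [0.68129194 0.03319898 1.60258246] ((0.5659700632095337, -0.019187137484550476), (0.2428879737854004, 0.04080967232584953), 24.429443359375) 57
```

View pics/c1.png

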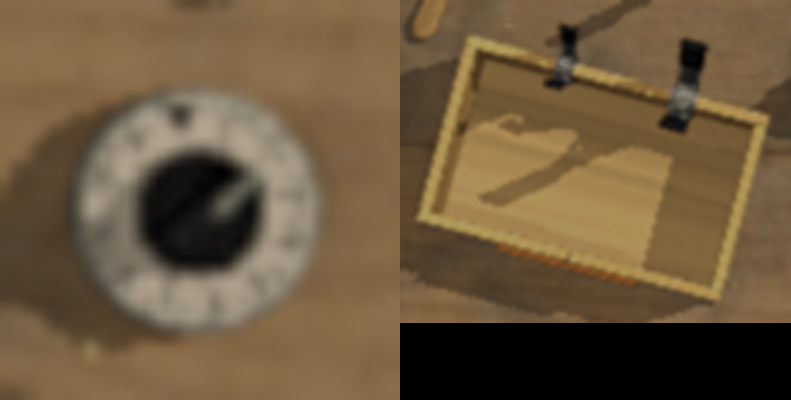

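The crop shows the white timer with its triangle at crop (180,115) and pointer at (250,185), about 73° clockwise. The larger clamp is on the drawer's far wall at crop (687,85), the small one at (567,55), and the strip is on the near side around (565,262). Next I move over the timer for a close look.

```bash
cat >> h.py <<'E'
def plan(pos,yaw=None,rpy=None,cmd=None):
    o=get_obs();p0=np.array(o["tool_pos"]);R0=R.from_euler("xyz",o["orientation"],degrees=True)
    if cmd: p0=np.array(cmd[0]);R0=R.from_euler("xyz",cmd[1],degrees=True)
    R1=R.from_euler("xyz",rpy if rpy is not None else [180,0,yaw],degrees=True);p1=np.array(pos,float)
    for i in range(12):
        t=R0.inv().apply(p1-p0)/.1;w=(R0.inv()*R1).as_rotvec()/.5
        s=max(abs(t).max()/.99,abs(w).max()/.99,1)
        n=max(np.linalg.norm(t/s)*100/50,np.rad2deg(np.linalg.norm(w/s)*.5)/8.59)
        r=np.r_[t,w]/s;r=np.round(r,3);print(r.tolist(),"rows>=",round(n,1))
        p0=p0+R0.apply(r[:3]*.1);R0=R0*R.from_rotvec(r[3:]*.5)
        if s==1:break
E
python3 - <<'E'
from h import *
import plant
print([n for n in dir(plant) if not n.startswith('_')], getattr(plant,'hold_point_z',None))
plan([.37,-.30,.25],-62)
E
```

```text
['PlanningError', 'calibration', 'close_job', 'get_obs', 'hold_point_z', 'snapshot'] 0.0188
[-0.757, 0.79, -0.067, 0.001, 0.001, -0.99] rows>= 3.3
[-0.99, 0.318, -0.064, 0.001, 0.0, -0.941] rows>= 3.1
[-0.99, -0.159, -0.062, 0.0, 0.001, -0.907] rows>= 3.0
[-0.648, -0.456, -0.048, 0.001, 0.0, -0.718] rows>= 2.4
```

step_arm --steps '[[[-0.38,0.4,-0.03,0,0,-0.5],[-0.76,0.79,-0.07,0,0,-0.99],[-0.76,0.79,-0.07,0,0,-0.99],[-0.76,0.79,-0.07,0,0,-0.99],[-0.76,0.79,-0.07,0,0,-0.99]]]' --jaw 0

```text
clock: 0.6
tool_pos: [0.2391, -0.5508, 0.2337]
orientation: [-180.0, 0.0, -135.4]
force: [-0.9, -0.3, 0.8]
opening: 0.0876
gripper_force: 0.0
```

step_arm --steps '[[[-0.99,0.32,-0.06,0,0,-0.94],[-0.99,0.32,-0.06,0,0,-0.94],[-0.99,0.32,-0.06,0,0,-0.94],[-0.99,0.32,-0.06,0,0,-0.94]]]'

```text
clock: 1.0
tool_pos: [0.2875, -0.4584, 0.2398]
orientation: [-180.0, -0.0, -108.4]
force: [-0.3, -0.7, 0.1]
opening: 0.0876
gripper_force: 0.0
```

step_arm --steps '[[[-0.99,-0.16,-0.06,0,0,-0.91],[-0.99,-0.16,-0.06,0,0,-0.91],[-0.99,-0.16,-0.06,0,0,-0.91],[-0.99,-0.16,-0.06,0,0,-0.91]]]'

```text
clock: 1.4
tool_pos: [0.334, -0.3703, 0.2456]
orientation: [180.0, -0.0, -82.5]
force: [-0.2, 0.2, 0.0]
opening: 0.0877
gripper_force: 0.0
```

step_arm --steps '[[[-0.65,-0.46,-0.05,0,0,-0.72],[-0.65,-0.46,-0.05,0,0,-0.72],[-0.65,-0.46,-0.05,0,0,-0.72],[-0.65,-0.46,-0.05,0,0,-0.72],[-0.65,-0.46,-0.05,0,0,-0.72]]]'

```text
clock: 1.9
tool_pos: [0.3702, -0.301, 0.2502]
orientation: [180.0, 0.0, -62.3]
force: [0.2, -0.5, -0.8]
opening: 0.0873
gripper_force: 0.0
```

Run:
```python
from h import *
o=get_obs();print(o["clock"],o["tool_pos"],o["orientation"],o["joint_pos"])
p,d,X=shot("wrist","w1");shot("top","top2")
c=calibration("wrist");print(c)
m=(X[...,2]>.018)&(X[...,2]<.035)&(np.hypot(X[...,0]-.411,X[...,1]+.2875)<.06)
v,u=np.nonzero(m);print(len(u),u.min() if len(u) else 0,u.max() if len(u) else 0,v.min() if len(u) else 0,v.max() if len(u) else 0)
```

```text
1.9 [ 0.37019706 -0.30097584  0.25018381] [ 1.79958235e+02  3.08682558e-02 -6.23219713e+01] [-1.54028678e+01  6.40388725e-01 -2.11585008e+01  6.43916354e-03
 -6.82526992e+01  4.30785193e+01]
{'mtx': array([[293.37348934,   0.        , 281.74877842],
       [  0.        , 293.37348934, 211.09427347],
       [  0.        ,   0.        ,   1.        ]]), 'rvec': array([-0.73002731,  2.95912618,  0.41255888]), 'tvec': array([0.18853084, 0.38214833, 0.53155509])}
2057 220 276 151 206
```

Run:
```python
from h import *
z=np.load("pics/w1.npz");p,X=z["p"],z["X"]
a=cv2.resize(p[138:220,207:290,::-1],(560,553),interpolation=cv2.INTER_CUBIC);cv2.imwrite("pics/c2.png",a)
m=(X[...,2]>.02)&(X[...,2]<.03)&(np.hypot(X[...,0]-.411,X[...,1]+.2875)<.06)
C,r=cv2.minEnclosingCircle(X[m][:,:2].astype(np.float32));print("face",C,r,X[m].mean(0))
k=(X[...,2]>.055)&(X[...,2]<.07)&(np.hypot(X[...,0]-.411,X[...,1]+.2875)<.04);print(k.sum(),X[k].mean(0),cv2.minAreaRect(X[k][:,:2].astype(np.float32)))
g=p.sum(-1).astype(int)
rr=np.hypot(X[...,0]-C[0],X[...,1]-C[1])
# polar profile of face darkness
f=m&(rr>.022)&(rr<.037);ang=np.rad2deg(np.arctan2(X[...,1]-C[1],X[...,0]-C[0]))
for lo,hi in((.022,.029),(.029,.033)):
  f=m&(rr>lo)&(rr<hi);print([int(np.min(g[f&(abs((ang-a+180)%360-180)<4)],initial=999)) for a in range(-180,180,6)])
w=k&(g>250);print("pointer white",w.sum(),X[w].mean(0))
```

```text
face (0.4137754440307617, -0.28784775733947754) 0.03769461438059807 [ 0.41435953 -0.29093862  0.02489636]
369 [ 0.41403391 -0.28900644  0.06222604] ((0.4140356779098511, -0.28795093297958374), (0.014172464609146118, 0.03740006685256958), 44.1851806640625)
[524, 480, 311, 460, 529, 529, 465, 315, 429, 536, 538, 524, 260, 422, 537, 537, 430, 293, 546, 546, 542, 509, 320, 461, 548, 548, 472, 327, 507, 555, 540, 53, 53, 266, 548, 546, 310, 310, 487, 402, 392, 299, 251, 355, 311, 311, 210, 149, 304, 258, 253, 234, 151, 255, 319, 336, 343, 223, 429, 505]
[399, 423, 284, 404, 422, 423, 408, 235, 425, 429, 398, 477, 277, 410, 409, 383, 456, 261, 403, 385, 433, 421, 237, 351, 367, 445, 391, 316, 400, 462, 316, 96, 47, 131, 423, 417, 294, 277, 473, 435, 426, 386, 253, 367, 411, 312, 221, 184, 263, 246, 257, 248, 180, 368, 396, 361, 404, 221, 370, 409]
pointer white 32 [ 0.4198881  -0.293979    0.06292497]
```

View pics/c2.png

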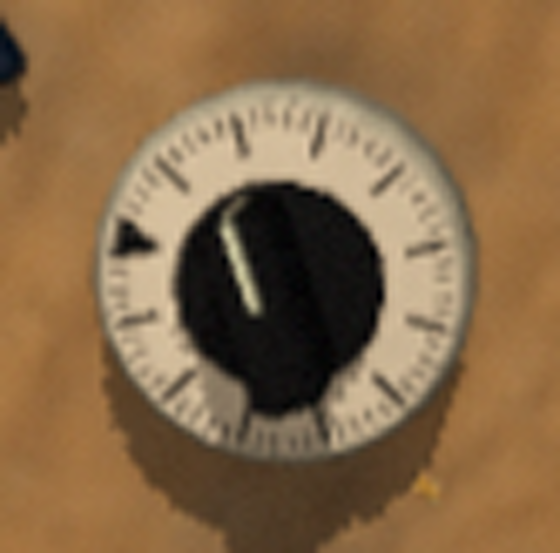

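The crop shows the zero triangle at (130,240), the knob bar with its white line toward (230,210), and clear ticks. The knob centre is (0.414,-0.288), bar heading -45.8°, triangle about +12°, so the target heading is about -108°.

Run:
```python
from h import *
z=np.load("pics/w1.npz");p,X=z["p"],z["X"]
g=p.sum(-1).astype(float);x=X[...,0]-.4140;y=X[...,1]+.2879
rr=np.hypot(x,y);ang=np.rad2deg(np.arctan2(y,x))
t=(g<150)&(rr>.023)&(rr<.036)&(abs(ang-12)<14)
print("tri",t.sum(),np.rad2deg(np.arctan2(y[t].mean(),x[t].mean())))
f=(X[...,2]>.02)&(X[...,2]<.03)&(rr>.027)&(rr<.034)&((ang>40)==False)&(abs(ang-12)>16)
w=np.clip(420-g[f],0,None);ph=np.angle((w*np.exp(1j*np.deg2rad(ang[f]*12))).sum(),deg=True)/12;print("phase mod30",ph%30)
plan([.414,-.288,.14],-46)
plan([.414,-.288,.040],-46,cmd=([.414,-.288,.14],[180,0,-46]))
```

```text
tri 574 2.3153776097194023
phase mod30 11.75020671752339
[0.082, -0.403, 0.99, 0.001, 0.001, -0.508] rows>= 2.1
[0.02, -0.042, 0.112, 0.0, 0.0, -0.058] rows>= 0.2
[-0.0, -0.0, 0.99, 0.0, 0.0, 0.0] rows>= 2.0
[-0.0, -0.0, 0.01, 0.0, 0.0, 0.0] rows>= 0.0
```

step_arm --steps '[[[0.05,-0.22,0.5,0,0,-0.28],[0.1,-0.44,1.0,0,0,-0.57],[0.1,-0.44,1.0,0,0,-0.57],[0.1,-0.44,1.0,0,0,-0.57],[0.1,-0.44,1.0,0,0,-0.57]]]'

```text
clock: 2.5
tool_pos: [0.4145, -0.2888, 0.1518]
orientation: [180.0, -0.1, -45.7]
force: [0.1, -0.2, 0.9]
opening: 0.0879
gripper_force: 0.0
```

Run:
```python
from h import *
plan([.414,-.288,.040],-46)
```

```text
[-0.009, -0.002, 0.99, 0.0, -0.002, 0.008] rows>= 2.0
[-0.001, -0.0, 0.128, 0.0, -0.0, 0.001] rows>= 0.3
```

step_arm --steps '[[[0,0,0.4,0,0,0.01],[-0.01,0,0.8,0,0,0.01],[-0.01,0,1.0,0,0,0.01],[-0.01,0,1.0,0,0,0.01]]]'

```text
clock: 2.9
tool_pos: [0.4124, -0.2875, 0.05]
orientation: [179.9, 0.1, -46.0]
force: [0.1, 0.1, 0.7]
opening: 0.0878
gripper_force: 0.0
```

step_arm --steps '[[[0,0,0.11,0,0,0],[0,0,0.11,0,0,0],[0,0,0.11,0,0,0]]]'

```text
clock: 3.2
tool_pos: [0.4143, -0.2876, 0.0408]
orientation: [-179.9, -0.1, -45.8]
force: [-0.1, 0.2, 0.2]
opening: 0.0873
gripper_force: 0.0
```

step_arm --steps '[[[0,0,0,0,0,0],[0,0,0,0,0,0],[0,0,0,0,0,0],[0,0,0,0,0,0],[0,0,0,0,0,0],[0,0,0,0,0,0],[0,0,0,0,0,0],[0,0,0,0,0,0]]]' --jaw 255

```text
clock: 4.0
tool_pos: [0.4135, -0.2872, 0.0395]
orientation: [180.0, 0.0, -45.8]
force: [-0.9, 0.3, -0.2]
opening: 0.029
gripper_force: 0.0
```

step_arm --steps '[[[0,0,0,0,0,0],[0,0,0,0,0,0],[0,0,0,0,0,0],[0,0,0,0,0,0],[0,0,0,0,0,0]]]'

```text
clock: 4.5
tool_pos: [0.4127, -0.2878, 0.0396]
orientation: [179.9, 0.0, -45.8]
force: [-2.8, -4.5, 1.2]
opening: 0.0137
gripper_force: 30.0
```

step_arm --steps '[[[0,0,0,0,0,0.2],[0,0,0,0,0,0.4],[0,0,0,0,0,0.6],[0,0,0,0,0,0.8],[0,0,0,0,0,1.0],[0,0,0,0,0,1.0]]]'

```text
clock: 5.1
tool_pos: [0.4128, -0.2878, 0.0396]
orientation: [179.9, -0.0, -74.7]
force: [-2.3, -4.3, -0.1]
opening: 0.0139
gripper_force: 30.0
```

step_arm --steps '[[[0,0,0,0,0,0.2],[0,0,0,0,0,0.4],[0,0,0,0,0,0.6],[0,0,0,0,0,0.8],[0,0,0,0,0,1.0],[0,0,0,0,0,1.0]]]'

```text
clock: 5.7
tool_pos: [0.4129, -0.2877, 0.0396]
orientation: [180.0, -0.0, -103.3]
force: [-3.1, -5.0, 0.5]
opening: 0.0138
gripper_force: 30.0
```

step_arm --steps '[[[0,0,0,0,0,0.1],[0,0,0,0,0,0.18],[0,0,0,0,0,0.18],[0,0,0,0,0,0.18]]]'

```text
clock: 6.1
tool_pos: [0.413, -0.2878, 0.0396]
orientation: [180.0, -0.0, -108.2]
force: [-2.1, -5.7, -0.4]
opening: 0.0138
gripper_force: 30.0
```

step_arm --steps '[[[0,0,0,0,0,0],[0,0,0,0,0,0],[0,0,0,0,0,0],[0,0,0,0,0,0],[0,0,0,0,0,0],[0,0,-0.4,0,0,0],[0,0,-0.8,0,0,0],[0,0,-1,0,0,0],[0,0,-1,0,0,0]]]' --jaw 0

```text
clock: 7.0
tool_pos: [0.4155, -0.2879, 0.143]
orientation: [-179.6, -0.0, -108.2]
force: [0.1, -0.0, 0.6]
opening: 0.0804
gripper_force: 0.0
```

step_arm --steps '[[[0.5,0.0,-0.5,0,0,0],[0.6,0.0,-1,0,0,0],[0.6,0.0,-1,0,0,0],[0.6,0,-1,0,0,0],[0.6,0,-1,0,0,0]]]'

```text
clock: 7.5
tool_pos: [0.3943, -0.344, 0.2387]
orientation: [180.0, 0.0, -108.3]
force: [0.1, 0.1, -0.7]
opening: 0.0876
gripper_force: 0.0
```

Run:
```python
from h import *
o=get_obs();print(o["clock"],o["tool_pos"],o["orientation"],o["opening"])
p,d,X=shot("wrist","w2")
x=X[...,0]-.4140;y=X[...,1]+.2879;rr=np.hypot(x,y)
k=(X[...,2]>.055)&(X[...,2]<.07)&(rr<.04);print(k.sum(),X[k].mean(0),cv2.minAreaRect(X[k][:,:2].astype(np.float32)))
g=p.sum(-1).astype(float);w=k&(g>250)
if w.any():q=X[w].mean(0);print("ptr",q,np.rad2deg(np.arctan2(q[1]+.2879,q[0]-.414)))
m=(X[...,2]>.02)&(X[...,2]<.03)&(rr<.06)
C,r=cv2.minEnclosingCircle(X[m][:,:2].astype(np.float32));print(C,r)
x=X[...,0]-C[0];y=X[...,1]-C[1];rr=np.hypot(x,y);ang=np.rad2deg(np.arctan2(y,x))
f=m&(rr>.027)&(rr<.034)&(abs(ang-12)>16)
w=np.clip(420-g[f],0,None);print("phase",np.angle((w*np.exp(1j*np.deg2rad(ang[f]*12))).sum(),deg=True)/12%30)
v,u=np.nonzero(m);
cv2.imwrite("pics/c3.png",cv2.resize(p[max(v.min()-6,0):v.max()+6,max(u.min()-6,0):u.max()+6,::-1],(400,400),interpolation=cv2.INTER_CUBIC))
```

```text
7.5 [ 0.39427232 -0.34396627  0.23868129] [ 1.79963553e+02  3.98140901e-02 -1.08319851e+02] 0.08757395739108308
341 [ 0.41371079 -0.28977885  0.06222325] ((0.41398635506629944, -0.2890109419822693), (0.035829074680805206, 0.013615421950817108), 71.58622741699219)
ptr [ 0.41285773 -0.29454995  0.06251009] -99.74667204564787
(0.4140946567058563, -0.288399875164032) 0.0379033125936985
phase 10.758630715657382
```

View pics/c3.png

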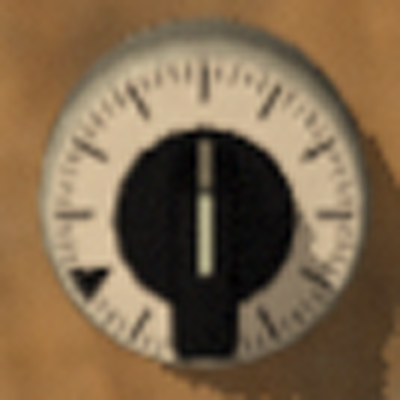

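The pointer at crop (205,140) lines up with the fourth long tick at (205,85), counted clockwise from the triangle at (90,283). The timer is set, so next comes drawer and clamp geometry.

Run:
```python
from h import *
c=calibration("wrist");o=get_obs();Rm=cv2.Rodrigues(c["rvec"])[0];cp=-Rm.T@c["tvec"]
Rt=R.from_euler("xyz",o["orientation"],degrees=True).as_matrix()
print("cam in tool",Rt.T@(cp-o["tool_pos"]),"axis",Rt.T@Rm[2])
z=np.load("pics/top2.npz");X=z["X"]
for n,(u0,v0,u1,v1) in dict(big=(255,145,283,180),small=(222,142,245,172),pink=(268,98,290,136),glue=(320,144,348,172)).items():
    s=X[v0:v1,u0:u1].reshape(-1,3);k=s[s[:,2]>.11];print(n,k.mean(0).round(3),k.min(0).round(3),k.max(0).round(3),len(k)) if len(k) else print(n,"low",s[:,2].max())
plan([.47,-.05,.33],-104)
```

```text
cam in tool [ 0.07369995 -0.00108264 -0.15664327] axis [-2.73278395e-01 -3.39319115e-04  9.61934927e-01]
big [ 0.629 -0.08   0.231] [ 0.464 -0.097  0.11 ] [ 0.668 -0.061  1.603] 135
small [0.648 0.013 0.221] [ 0.464 -0.088  0.11 ] [0.682 0.033 1.603] 52
pink [ 0.758 -0.103  0.234] [ 0.464 -0.114  0.11 ] [ 0.803 -0.088  1.603] 90
glue [ 0.656 -0.258  0.156] [ 0.464 -0.281  0.11 ] [ 0.678 -0.088  1.603] 115
[-0.99, 0.066, -0.3, 0.001, 0.001, -0.049] rows>= 2.1
[-0.99, 0.042, -0.3, 0.001, 0.0, -0.049] rows>= 2.1
[-0.99, 0.017, -0.299, 0.002, 0.001, -0.049] rows>= 2.1
[-0.06, -0.0, -0.019, -0.0, -0.0, -0.003] rows>= 0.1
```

step_arm --steps '[[[-0.5,0.4,-0.15,0,0,-0.05],[-0.95,0.7,-0.3,0,0,-0.05],[-0.95,0.7,-0.3,0,0,-0.05],[-0.95,0.7,-0.3,0,0,-0.05]]]'

```text
clock: 7.95
tool_pos: [0.3572, -0.2299, 0.2694]
orientation: [-180.0, 0.0, -106.7]
force: [0.5, -1.0, -0.9]
opening: 0.0878
gripper_force: 0.0
```

step_arm --steps '[[[-0.5,0.4,-0.15,0,0,-0.05],[-0.95,0.7,-0.3,0,0,-0.1],[-0.95,0.7,-0.3,0,0,-0.1],[-0.95,0.7,-0.3,0,0,-0.1]]]'

```text
clock: 8.35
tool_pos: [0.3182, -0.1192, 0.2995]
orientation: [-179.9, 0.1, -103.7]
force: [-0.3, 0.7, -0.1]
opening: 0.0877
gripper_force: 0.0
```

step_arm --steps '[[[-0.5,0.0,-0.3,0,0,0],[-0.95,0.0,-0.3,0,0,0],[-0.95,0.0,-0.3,0,0,0],[-0.95,0,-0.3,0,0,0],[-0.95,0,-0.3,0,0,0]]]'

```text
clock: 8.85
tool_pos: [0.3414, -0.0293, 0.3284]
orientation: [179.9, -0.1, -104.0]
force: [-0.1, -0.8, -0.0]
opening: 0.0876
gripper_force: 0.0
```

Run:
```python
from h import *
o=get_obs();print(o["clock"],o["tool_pos"],o["orientation"],o["joint_pos"])
p,d,X=shot("wrist","w3")
m=(abs(X[...,2]-.085)<.007);print(m.sum(),cv2.minAreaRect(X[m][:,:2].astype(np.float32)))
s=(X[...,2]>.11)&(np.hypot(X[...,0]-.64,X[...,1]+.08)<.06)
for lo in(.11,.12,.13,.14,.15,.16,.17):
    k=s&(X[...,2]>=lo)&(X[...,2]<lo+.01)
    if k.sum()>5:print(lo,k.sum(),X[k].mean(0).round(4),[np.round(t,4) for t in cv2.minAreaRect(X[k][:,:2].astype(np.float32))])
```

```text
8.85 [ 0.34135582 -0.02925764  0.32844433] [ 1.79886637e+02 -9.97950164e-02 -1.03981157e+02] [ 2.91386242e+01 -1.67753881e+01 -2.52471545e+01 -4.69289119e-03
 -8.16791926e+01 -4.31191942e+01]
3664 ((0.37656858563423157, 0.0038970112800598145), (0.3593215048313141, 0.6990265250205994), 70.8735580444336)
0.11 146 [ 0.6377 -0.081   0.1151] [array([ 0.6328, -0.0784]), array([0.018 , 0.0464]), np.float64(75.5376)]
0.12 168 [ 0.6409 -0.0806  0.1251] [array([ 0.6312, -0.0782]), array([0.0208, 0.0531]), np.float64(76.4016)]
0.13 237 [ 0.6372 -0.0801  0.1352] [array([ 0.6315, -0.0781]), array([0.0219, 0.0562]), np.float64(76.8047)]
0.14 250 [ 0.6389 -0.0805  0.1451] [array([ 0.6317, -0.0781]), array([0.022 , 0.0602]), np.float64(76.4864)]
0.15 285 [ 0.6393 -0.0807  0.1551] [array([ 0.6318, -0.0781]), array([0.0216, 0.0649]), np.float64(76.1668)]
0.16 161 [ 0.6267 -0.0762  0.1637] [array([ 0.6302, -0.0773]), array([0.0214, 0.0663]), np.float64(76.5807)]
0.17 205 [ 0.5999 -0.0707  0.1751] [array([ 0.6008, -0.07  ]), array([0.023 , 0.0082]), np.float64(77.1622)]
```

View pics/w3.png

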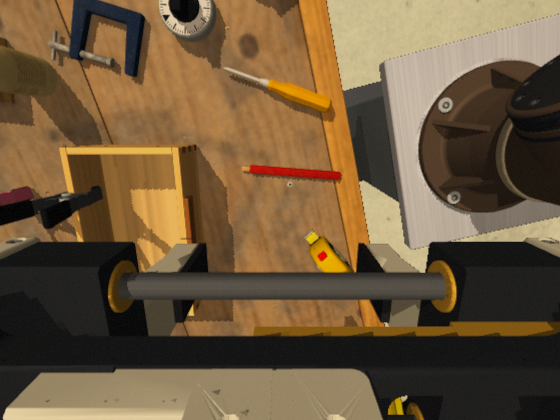

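The wrist view shows the larger clamp at (70,195), the drawer's near wall around (185,170) and the strip at (188,225), with the rest hidden by the gripper. Clamp centre is (0.6316,-0.078), upright, with its hinge axis at 76.5°. I move on to see the pencil line.

step_arm --steps '[[[-0.4,0.3,0,0,0,0],[-0.75,0.65,0,0,0,0],[-0.75,0.65,0,0,0,0],[-0.75,0.65,0,0,0,0]]]'

```text
clock: 9.3
tool_pos: [0.2961, 0.0599, 0.3294]
orientation: [-180.0, 0.0, -103.9]
force: [-0.8, -0.4, 0.4]
opening: 0.0875
gripper_force: 0.0
```

step_arm --steps '[[[-0.4,0.3,0,0,0,0],[-0.75,0.65,0,0,0,0],[-0.75,0.65,0,0,0,0],[-0.75,0.65,0,0,0,0],[-0.75,0.65,0,0,0,0]]]'

```text
clock: 9.8
tool_pos: [0.2522, 0.1473, 0.3294]
orientation: [-180.0, -0.1, -104.0]
force: [0.0, 0.1, 0.4]
opening: 0.0877
gripper_force: 0.0
```

Run:
```python
from h import *
o=get_obs();print(o["clock"],o["tool_pos"],o["orientation"])
p,d,X=shot("wrist","w4")
z=np.load("pics/top2.npz");T=z["X"]
# drawer rim from both clouds
for A in (X,T):
    m=(abs(A[...,2]-.085)<.005)&(np.hypot(A[...,0]-.571,A[...,1]+.003)<.17)
    a=np.deg2rad(-13.7);P=A[m][:,:2]-[.571,-.003];L=P@np.array([[np.cos(a),-np.sin(a)],[np.sin(a),np.cos(a)]])
    print(m.sum())
    near=L[(L[:,0]<-.055)&(abs(L[:,1])<.11)];far=L[(L[:,0]>.055)&(abs(L[:,1])<.115)]
    for n,q in(("near",near),("far",far)):
        print(n,len(q),np.percentile(q[:,0],[1,50,99]).round(4) if len(q) else 0,np.polyfit(q[:,1],q[:,0],1) if len(q)>5 else 0)
    for n,q in(("ymin",L[(L[:,1]<-.1)&(abs(L[:,0])<.06)]),("ymax",L[(L[:,1]>.1)&(abs(L[:,0])<.06)])):
        if len(q)>5: print(n,len(q),np.percentile(q[:,1],[1,50,99]).round(4),np.polyfit(q[:,0],q[:,1],1))
```

```text
9.8 [0.25220558 0.14732203 0.32936241] [-1.79994059e+02 -5.02828426e-02 -1.04047695e+02]
3241
near 1927 [-0.0844 -0.0754 -0.0679] [ 0.00298301 -0.07563857]
far 0 0 0
ymin 408 [-0.1288 -0.1242 -0.1204] [-0.00572046 -0.12448999]
ymax 539 [0.1207 0.1248 0.1296] [-0.00610024  0.12499706]
763
near 253 [-0.0858 -0.0768 -0.07  ] [ 0.02517906 -0.07758648]
far 198 [0.0694 0.0762 0.0809] [0.00538918 0.07595061]
ymin 112 [-0.1303 -0.1255 -0.1213] [-0.00447029 -0.12562501]
ymax 125 [0.12   0.1251 0.1295] [-0.00507654  0.12491386]
```

View pics/w4.png

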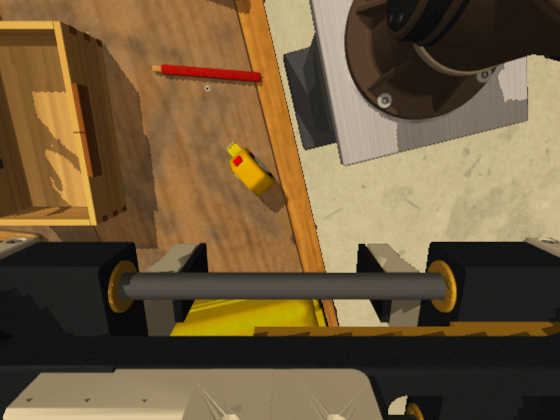

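The tool-y sign was flipped, so the arm went the wrong way, but this view (w4) still shows the near wall, the strip (80,85)–(97,175) and the pencil line at about (80,131).

Run:
```python
from h import *
z=np.load("pics/w4.npz");p,X=z["p"],z["X"]
for v in(129,131,133):print([X[v,u].round(4).tolist() for u in(76,80,84,88)])
# strip colour
hsv=cv2.cvtColor(p,cv2.COLOR_RGB2HSV);print(hsv[110,80],hsv[110,86],hsv[110,72],p[125:138,84].tolist())
a=np.deg2rad(-14.0);M=np.array([[np.cos(a),-np.sin(a)],[np.sin(a),np.cos(a)]])
m=np.zeros(X.shape[:2],bool);m[70:190,65:110]=1
s=m&(X[...,2]>.058)&(X[...,2]<.09)&(p[...,0].astype(int)<165)&(p[...,2]<60)
L=(X[s][:,:2]-[.571,-.003])@M;print(s.sum(),np.percentile(L,[1,10,50,90,99],axis=0).round(4))
plan([.641,-.039,.30],-103.7)
```

```text
[[0.4999, 0.0103, 0.0827], [0.4943, 0.0117, 0.0833], [0.4899, 0.0128, 0.0822], [0.4892, 0.013, 0.075]]
[[0.4998, 0.013, 0.0846], [0.4948, 0.0142, 0.0843], [0.4903, 0.0153, 0.0833], [0.4897, 0.0156, 0.076]]
[[0.5016, 0.0152, 0.0835], [0.4971, 0.0163, 0.0825], [0.4911, 0.0178, 0.0838], [0.4893, 0.0183, 0.0785]]
[ 13 218 144] [ 12 203  44] [ 19 175 226] [[69, 35, 9], [80, 42, 14], [93, 50, 17], [101, 52, 14], [110, 56, 18], [122, 64, 22], [110, 59, 20], [86, 50, 23], [126, 68, 22], [149, 77, 22], [149, 78, 25], [152, 79, 26], [150, 77, 23]]
1703 [[-0.0847 -0.0767]
 [-0.084  -0.0618]
 [-0.0829 -0.0043]
 [-0.0766  0.0579]
 [-0.0756  0.0777]]
[0.201, -0.99, 0.069, -0.0, -0.0, -0.003] rows>= 2.0
[0.202, -0.99, 0.069, -0.0, -0.001, -0.004] rows>= 2.0
[0.204, -0.99, 0.069, -0.0, -0.0, -0.003] rows>= 2.0
[0.206, -0.99, 0.069, -0.0, -0.001, -0.004] rows>= 2.0
[0.055, -0.261, 0.019, -0.0, 0.0, -0.001] rows>= 0.5
```

step_arm --steps '[[[0.1,-0.5,0.03,0,0,0],[0.2,-1.0,0.07,0,0,0],[0.2,-1.0,0.07,0,0,0],[0.2,-1.0,0.07,0,0,0]]]'

```text
clock: 10.25
tool_pos: [0.3457, 0.1016, 0.3215]
orientation: [179.9, -0.2, -104.4]
force: [0.2, 0.4, 0.4]
opening: 0.0878
gripper_force: 0.0
```

step_arm --steps '[[[0.1,-0.5,0.03,0,0,0],[0.2,-1.0,0.07,0,0,0],[0.2,-1.0,0.07,0,0,0],[0.2,-1.0,0.07,0,0,0]]]'

```text
clock: 10.65
tool_pos: [0.4365, 0.059, 0.3146]
orientation: [179.9, -0.1, -104.3]
force: [-0.3, 0.2, -0.3]
opening: 0.0875
gripper_force: 0.0
```

step_arm --steps '[[[0.1,-0.5,0.03,0,0,0],[0.2,-1.0,0.07,0,0,0],[0.2,-1.0,0.07,0,0,0],[0.2,-1.0,0.07,0,0,0]]]'

```text
clock: 11.05
tool_pos: [0.5279, 0.0171, 0.308]
orientation: [179.9, -0.0, -104.1]
force: [-0.5, -0.8, 0.5]
opening: 0.0877
gripper_force: 0.0
```

step_arm --steps '[[[0.1,-0.5,0.03,0,0,0],[0.2,-1.0,0.07,0,0,0],[0.2,-1.0,0.07,0,0,0],[0.2,-1.0,0.07,0,0,0],[0.2,-1.0,0.07,0,0,0]]]'

```text
clock: 11.55
tool_pos: [0.6193, -0.0252, 0.3027]
orientation: [-179.9, 0.0, -103.9]
force: [-1.4, 0.2, 1.0]
opening: 0.0875
gripper_force: 0.0
```

Run:
```python
from h import *
o=get_obs();print(o["clock"],o["tool_pos"],o["orientation"],o["joint_pos"])
p,d,X=shot("wrist","w5")
s=(X[...,2]>.10)&(X[...,2]<.2)&(np.hypot(X[...,0]-.632,X[...,1]+.078)<.06)
for lo in(.10,.11,.12,.13,.14,.15,.16,.17):
    k=s&(X[...,2]>=lo)&(X[...,2]<lo+.01)
    if k.sum()>5:print(lo,k.sum(),[np.round(t,4) for t in cv2.minAreaRect(X[k][:,:2].astype(np.float32))])
m=(abs(X[...,2]-.085)<.005)&(np.hypot(X[...,0]-.571,X[...,1]+.003)<.17)
a=np.deg2rad(-14.0);M=np.array([[np.cos(a),-np.sin(a)],[np.sin(a),np.cos(a)]])
L=(X[m][:,:2]-[.571,-.003])@M
for n,q,i in(("near",L[(L[:,0]<-.055)&(abs(L[:,1])<.11)],0),("far",L[(L[:,0]>.055)&(abs(L[:,1])<.115)],0),("ymin",L[(L[:,1]<-.1)&(abs(L[:,0])<.06)],1)):
    if len(q)>5:print(n,len(q),np.percentile(q[:,i],[1,50,99]).round(4),np.polyfit(q[:,1-i],q[:,i],1).round(4))
plan([.6316,-.078,.20],-103.7)
```

```text
11.55 [ 0.61929302 -0.02522286  0.30266842] [-1.79941881e+02  3.67551696e-02 -1.03934714e+02] [ 1.56918293e+01  1.31749461e+01  2.31022257e-01 -3.30410027e-03
 -7.69873857e+01 -2.96258197e+01]
0.1 201 [array([ 0.6342, -0.0776]), array([0.0186, 0.0334]), np.float64(75.9834)]
0.11 108 [array([ 0.6342, -0.078 ]), array([0.0186, 0.041 ]), np.float64(75.9579)]
0.12 48 [array([ 0.6343, -0.0771]), array([0.0184, 0.041 ]), np.float64(74.4899)]
0.13 98 [array([ 0.6337, -0.0778]), array([0.0208, 0.0472]), np.float64(76.0924)]
0.14 108 [array([ 0.6333, -0.078 ]), array([0.0213, 0.0569]), np.float64(76.0047)]
0.15 113 [array([ 0.6335, -0.0779]), array([0.0208, 0.055 ]), np.float64(76.0147)]
0.16 112 [array([ 0.6338, -0.0781]), array([0.0212, 0.0595]), np.float64(75.9434)]
0.17 437 [array([ 0.6338, -0.0783]), array([0.0218, 0.0729]), np.float64(76.0396)]
near 1547 [-0.0831 -0.0735 -0.0672] [-0.0177 -0.0743]
far 1036 [0.0669 0.0788 0.0896] [0.0021 0.0788]
ymin 851 [-0.1291 -0.1246 -0.1203] [-0.0004 -0.1248]
[0.466, -0.235, 0.99, -0.003, 0.002, -0.007] rows>= 2.2
[0.019, -0.01, 0.04, -0.0, -0.0, -0.0] rows>= 0.1
```

step_arm --steps '[[[0.25,-0.13,0.3,0,0,0],[0.48,-0.26,0.6,0,0,0],[0.48,-0.26,0.8,0,0,0],[0.48,-0.26,0.8,0,0,0],[0.48,-0.26,0.8,0,0,0],[0.48,-0.26,0.8,0,0,0]]]'

```text
clock: 12.2
tool_pos: [0.6347, -0.0781, 0.2241]
orientation: [-179.8, 0.1, -103.9]
force: [-0.5, 0.0, 1.3]
opening: 0.0874
gripper_force: 0.0
```

Run:
```python
from h import *
p,d,X=shot("wrist","w6")
o=get_obs();print(o["clock"],o["tool_pos"],o["orientation"])
s=(X[...,2]>.10)&(X[...,2]<.19)&(np.hypot(X[...,0]-.632,X[...,1]+.078)<.06)
for lo in(.15,.16,.17):
    k=s&(X[...,2]>=lo)&(X[...,2]<lo+.01)
    if k.sum()>5:print(lo,k.sum(),[np.round(t,4) for t in cv2.minAreaRect(X[k][:,:2].astype(np.float32))])
plan([.6338,-.078,.133],-104)
```

```text
12.25 [ 0.63470315 -0.07808631  0.22391338] [-1.79813716e+02  6.13378170e-02 -1.03908396e+02]
0.15 234 [array([ 0.6336, -0.0788]), array([0.0211, 0.0634]), np.float64(76.0713)]
0.16 222 [array([ 0.6322, -0.0783]), array([0.0214, 0.0681]), np.float64(75.9515)]
0.17 717 [array([ 0.6336, -0.0783]), array([0.0225, 0.0734]), np.float64(75.7349)]
[0.002, 0.012, 0.909, -0.007, 0.002, 0.003] rows>= 1.8
```

Aligned within 1 mm; descend.

step_arm --steps '[[[0,0.01,0.2,0,0,0],[0,0.01,0.4,0,0,0],[0,0.01,0.6,0,0,0],[0,0.01,0.8,0,0,0],[0,0.01,0.91,0,0,0],[0,0.01,0.91,0,0,0],[0,0.01,0.91,0,0,0]]]'

```text
clock: 12.95
tool_pos: [0.6338, -0.0784, 0.1317]
orientation: [-179.9, 0.0, -103.9]
force: [0.2, -0.3, 0.8]
opening: 0.0877
gripper_force: 0.0
```

step_arm --steps '[[[0,0,0,0,0,0],[0,0,0,0,0,0],[0,0,0,0,0,0],[0,0,0,0,0,0],[0,0,0,0,0,0],[0,0,0,0,0,0],[0,0,0,0,0,0],[0,0,0,0,0,0],[0,0,0,0,0,0],[0,0,0,0,0,0],[0,0,0,0,0,0],[0,0,0,0,0,0]]]' --jaw 255

```text
clock: 14.15
tool_pos: [0.6347, -0.0789, 0.1342]
orientation: [-179.7, 0.0, -103.9]
force: [-3.8, 1.0, 18.1]
opening: 0.0336
gripper_force: 30.5
```

Squeezed home at 33.6 mm. Now a slow straight lift.

step_arm --steps '[[[0,0,-0.05,0,0,0],[0,0,-0.1,0,0,0],[0,0,-0.2,0,0,0],[0,0,-0.3,0,0,0],[0,0,-0.4,0,0,0],[0,0,-0.5,0,0,0],[0,0,-0.6,0,0,0],[0,0,-0.7,0,0,0],[0,0,-0.8,0,0,0],[0,0,-0.8,0,0,0]]]'

```text
clock: 15.15
tool_pos: [0.634, -0.0786, 0.2126]
orientation: [-179.8, 0.0, -104.0]
force: [0.5, -0.3, -1.0]
opening: 0.0333
gripper_force: 29.9
```

step_arm --steps '[[[0,0,-0.1,0,0,0],[0,0,-0.2,0,0,0],[0,0,-0.3,0,0,0],[0,0,-0.4,0,0,0],[0,0,-0.4,0,0,0]]]'

```text
clock: 15.65
tool_pos: [0.634, -0.0787, 0.2527]
orientation: [-179.8, 0.0, -104.0]
force: [-0.3, 0.1, -0.9]
opening: 0.0333
gripper_force: 29.9
```

Run:
```python
from h import *
o=get_obs();print(o["clock"],o["tool_pos"],o["orientation"],o["opening"],o["gripper_force"])
shot("wrist","w7");shot("scene","s7");shot("top","t7")
w=cv2.imread("pics/w7.png");s=cv2.imread("pics/s7.png")[100:310,120:400]
cv2.imwrite("pics/c7.png",np.vstack([cv2.resize(w[:,:],(400,300)),cv2.resize(s,(400,300))]).reshape(2,300,400,3).transpose(1,0,2,3).reshape(300,800,3))
```

```text
15.65 [ 0.63397391 -0.07868671  0.25270307] [-1.79829120e+02  4.26400735e-02 -1.03971296e+02] 0.03325035504994223 29.91287629120052
```

View pics/c7.png

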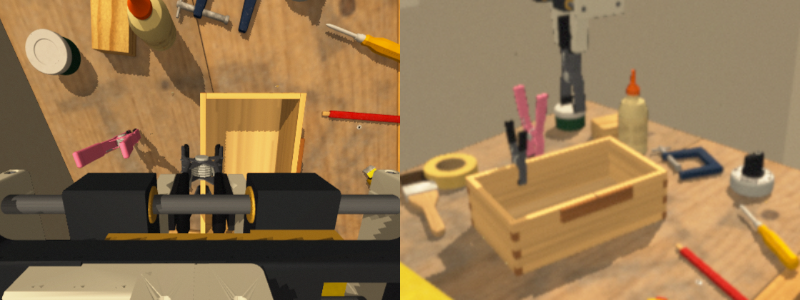

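The clamp hangs open in the gripper (wrist view, jaws at about (205,165)) and the small clamp is still in place. I measure the clamp in the tool frame and refine the strip position.

Run:
```python
from h import *
o=get_obs();Rt=R.from_euler("xyz",o["orientation"],degrees=True);tp=np.array(o["tool_pos"])
for f in("w7","s7"):
    X=np.load(f"pics/{f}.npz")["X"]
    T=Rt.inv().apply((X-tp).reshape(-1,3))
    k=(abs(T[:,0])<.02)&(abs(T[:,1])<.05)&(T[:,2]>-.02)&(T[:,2]<.13);T=T[k];print(f,len(T))
    for lo in np.arange(0,.13,.01):
        q=T[(T[:,2]>=lo)&(T[:,2]<lo+.01)]
        if len(q)>3:print(round(lo,3),len(q),q.min(0).round(4),q.max(0).round(4),"gap",q[q[:,1]<0][:,1].max(initial=-1).round(4),q[q[:,1]>0][:,1].min(initial=1).round(4))
z=np.load("pics/w7.npz");X=z["X"]
m=(abs(X[...,2]-.085)<.005)&(np.hypot(X[...,0]-.571,X[...,1]+.003)<.17)
a=np.deg2rad(-14.0);M=np.array([[np.cos(a),-np.sin(a)],[np.sin(a),np.cos(a)]])
L=(X[m][:,:2]-[.571,-.003])@M
for n,q,i in(("near",L[(L[:,0]<-.055)&(abs(L[:,1])<.11)],0),("far",L[(L[:,0]>.055)&(abs(L[:,1])<.115)],0),("ymin",L[(L[:,1]<-.1)&(abs(L[:,0])<.06)],1)):
    if len(q)>5:print(n,len(q),np.percentile(q[:,i],[1,5,50,95,99]).round(4),np.polyfit(q[:,1-i],q[:,i],1).round(4))
```

```text
w7 3213
0.0 68 [-0.0077 -0.0178  0.0003] [0.0097 0.0131 0.01  ] gap -0.0122 0.0076
0.01 143 [-0.0092 -0.0178  0.01  ] [0.0092 0.0131 0.02  ] gap -0.0119 0.0071
0.02 378 [-0.0099 -0.02    0.02  ] [0.0091 0.0157 0.03  ] gap -0.0002 0.0005
0.03 817 [-0.0124 -0.0195  0.03  ] [0.011  0.0151 0.04  ] gap -0.0001 0.0005
0.04 328 [-0.0098 -0.0247  0.04  ] [0.011  0.0202 0.05  ] gap -0.0001 0.0006
0.05 68 [-0.0089 -0.024   0.0502] [0.0089 0.0201 0.0594] gap -0.0151 0.0075
0.06 35 [ 0.0071 -0.0251  0.06  ] [0.0089 0.0208 0.0699] gap -0.021 0.0167
0.07 34 [ 0.0004 -0.0259  0.0702] [0.0088 0.021  0.0795] gap -0.0217 0.0177
0.08 205 [-0.0087 -0.0268  0.08  ] [0.0102 0.0234 0.0898] gap -0.0176 0.0132
0.09 31 [ 0.007  -0.0272  0.0903] [0.0101 0.0232 0.0969] gap -0.02 0.0161
s7 829
0.0 50 [-0.0119 -0.0154  0.0003] [0.0079 0.0192 0.0098] gap -0.0068 0.0132
0.01 60 [-0.0114 -0.0142  0.0104] [0.009  0.0183 0.02  ] gap -0.0096 0.0128
0.02 69 [-0.0109 -0.0128  0.0202] [0.0081 0.0175 0.03  ] gap -0.0044 0.0032
0.03 68 [-0.0133 -0.0136  0.03  ] [0.0076 0.0199 0.0399] gap -0.003 0.0003
0.04 70 [-0.0136 -0.0201  0.0402] [0.0078 0.0248 0.0499] gap -0.0001 0.0009
0.05 54 [-0.0112 -0.0213  0.0501] [0.0084 0.0254 0.0598] gap -0.0121 0.0006
0.06 64 [-0.0116 -0.0216  0.06  ] [0.0085 0.0257 0.0696] gap -0.016 0.0195
0.07 63 [-0.0113 -0.0217  0.0704] [0.0088 0.0277 0.08  ] gap -0.017 0.0212
0.08 83 [-0.013  -0.0248  0.08  ] [0.0093 0.0285 0.09  ] gap -0.0125 0.0162
0.09 50 [-0.0131 -0.022   0.0901] [0.0082 0.0292 0.098 ] gap -0.013 0.019
near 1124 [-0.0829 -0.0817 -0.0726 -0.0674 -0.067 ] [-0.0455 -0.0756]
far 948 [0.0704 0.075  0.0796 0.0833 0.0835] [0.0014 0.0791]
ymin 1000 [-0.1295 -0.1294 -0.1253 -0.1211 -0.1211] [-0.0013 -0.1253]
```

Run:
```python
from h import *
plan([.4963,.0156,.2527],-104)
```

```text
[-0.372, 0.99, -0.015, 0.001, 0.0, 0.0] rows>= 2.1
[-0.211, 0.563, -0.009, -0.0, 0.0, 0.0] rows>= 1.2
```

step_arm --steps '[[[-0.07,0.2,0,0,0,0],[-0.15,0.4,0,0,0,0],[-0.22,0.6,0,0,0,0],[-0.3,0.8,-0.01,0,0,0],[-0.37,1.0,-0.01,0,0,0]]]'

```text
clock: 16.3
tool_pos: [0.544, -0.0182, 0.251]
orientation: [179.9, -0.0, -104.0]
force: [-0.2, 0.8, -1.8]
opening: 0.0332
gripper_force: 29.9
```

step_arm --steps '[[[-0.07,0.2,0,0,0,0],[-0.14,0.4,0,0,0,0],[-0.21,0.55,0,0,0,0],[-0.21,0.55,0,0,0,0],[-0.21,0.55,0,0,0,0]]]'

```text
clock: 16.8
tool_pos: [0.4967, 0.0152, 0.2516]
orientation: [-180.0, 0.0, -103.9]
force: [-0.5, -1.0, -1.2]
opening: 0.0334
gripper_force: 29.9
```

```bash
cat > m.py <<'E'
from h import *
import sys
n=sys.argv[1];p,d,X=shot("wrist",n)
o=get_obs();Rt=R.from_euler("xyz",o["orientation"],degrees=True);tp=np.array(o["tool_pos"])
print(o["clock"],tp,o["orientation"],o["opening"],o["force"])
T=Rt.inv().apply((X-tp).reshape(-1,3))
k=T[(abs(T[:,0])<.016)&(abs(T[:,1])<.035)&(T[:,2]>.05)&(T[:,2]<.105)]
k=k[(Rt.apply(k)+tp)[:,2]>.09] if tp[2]>.2 else k
for lo in np.arange(.05,.1,.01):
    q=k[(k[:,2]>=lo)&(k[:,2]<lo+.01)]
    if len(q)>3:print(round(lo,3),len(q),"y",q[:,1].min().round(4),q[q[:,1]<0][:,1].max(initial=-1).round(4),q[q[:,1]>0][:,1].min(initial=1).round(4),q[:,1].max().round(4))
Z=X[...,2].ravel();rim=(abs(Z-.085)<.005)&(T[:,0]>.015)&(T[:,0]<.11)&(abs(T[:,1])<.03)
q=T[rim];print("rim/strip in tool y",len(q))
for lo in np.arange(.015,.11,.015):
    s=q[(q[:,0]>=lo)&(q[:,0]<lo+.015)]
    if len(s)>8:print(round(lo,3),np.percentile(s[:,1],[2,50,98]).round(4))
E
python3 m.py w8; python3 -c "
import sys
from h import *
plan([.4963,.0156,.1565],-104)"
```

```text
16.85 [0.4969499  0.01502046 0.25146369] [-1.79996587e+02 -7.91258070e-03 -1.03958817e+02] 0.03348244674984406 [ 0.45435761 -0.19527618 -1.10583279]
0.05 118 y -0.022 -0.0014 0.009 0.0216
0.06 38 y -0.023 -0.0192 0.018 0.0224
0.07 33 y -0.0239 -0.0201 0.0194 0.0228
0.08 199 y -0.0247 -0.0159 0.015 0.0244
0.09 45 y -0.0253 -0.0172 0.0168 0.025
rim/strip in tool y 1013
0.015 [-0.0084 -0.0006  0.0073]
0.03 [-0.0083 -0.0006  0.0071]
0.045 [-0.0082 -0.0006  0.0071]
0.06 [-0.0081 -0.0043 -0.0005]
0.075 [-0.008  -0.0037 -0.0005]
0.09 [-0.0078 -0.0042 -0.0005]
0.105 [-0.0078 -0.0036 -0.0005]
[-0.004, 0.008, 0.95, -0.0, -0.0, 0.001] rows>= 1.9
```

View pics/w8.png

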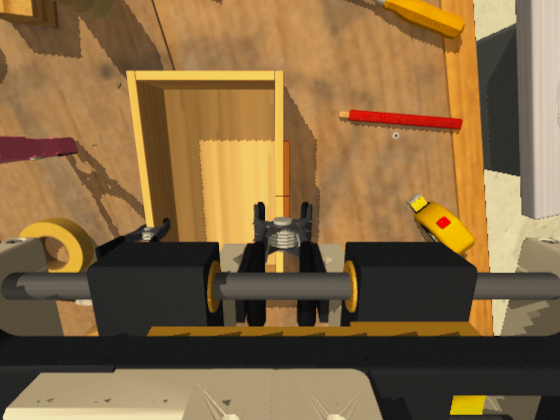

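The view shows the clamp at (283,235) straddling the near wall, well centred, with the strip starting at row 142. There is a faint line at (283,196), possibly the pencil line, so I check its tool coordinates.

Run:
```python
from h import *
z=np.load("pics/w8.npz");p,X=z["p"],z["X"];o=get_obs()
Rt=R.from_euler("xyz",o["orientation"],degrees=True);T=Rt.inv().apply((X-o["tool_pos"]).reshape(-1,3)).reshape(X.shape)
for v in range(136,214,3):print(v,T[v,280].round(4),p[v,280].sum(),p[v,286].sum(),p[v,288].sum(),T[v,286].round(4)[:2])
z=np.load("pics/w4.npz");p=z["p"]
print([(v,int(p[v-0,76].sum()),int(p[v,84].sum())) for v in range(80,182,2)])
cv2.imwrite("pics/c8.png",np.hstack([cv2.resize(p[60:210,40:130,::-1],(360,600),interpolation=cv2.INTER_CUBIC),cv2.resize(np.load("pics/w8.npz")["p"][130:230,250:320,::-1],(420,600),interpolation=cv2.INTER_CUBIC)]))
```

```text
136 [ 0.0651 -0.0027  0.1676] 526 265 267 [0.0628 0.0049]
139 [ 0.062  -0.0027  0.1671] 526 262 275 [0.0589 0.0049]
142 [ 0.0589 -0.0027  0.1671] 523 299 301 [0.0588 0.0038]
145 [ 0.0556 -0.0027  0.1687] 522 302 293 [0.0557 0.0038]
148 [ 0.0525 -0.0027  0.168 ] 526 303 298 [0.0526 0.0038]
151 [ 0.0493 -0.0027  0.1679] 529 305 290 [0.0492 0.0038]
154 [ 0.0461 -0.0027  0.1684] 526 309 296 [0.0462 0.0038]
157 [ 0.0429 -0.0027  0.1671] 525 294 295 [0.0428 0.0038]
160 [ 0.0395 -0.0028  0.1692] 526 304 304 [0.0396 0.0038]
163 [ 0.0364 -0.0028  0.1678] 526 308 298 [0.0363 0.0038]
166 [ 0.0332 -0.0028  0.1672] 531 302 297 [0.0329 0.0039]
169 [ 0.0297 -0.0028  0.1681] 529 308 298 [0.0298 0.0039]
172 [ 0.0264 -0.0028  0.1684] 530 309 291 [0.0263 0.0039]
175 [ 0.0231 -0.0028  0.1676] 528 314 299 [ 0.0737 -0.0008]
178 [ 0.0197 -0.0028  0.1681] 530 314 290 [0.0197 0.0039]
181 [ 0.0163 -0.0028  0.1681] 530 311 291 [0.0166 0.0039]
184 [ 0.0132 -0.0028  0.1667] 535 308 297 [0.0128 0.0039]
187 [ 0.0095 -0.0028  0.1683] 536 311 298 [0.0095 0.0039]
190 [ 0.0061 -0.0028  0.1682] 527 310 300 [0.0061 0.00
[... 558 characters left out ...]
 (98, 250, 82), (100, 257, 81), (102, 265, 81), (104, 251, 83), (106, 251, 83), (108, 279, 73), (110, 280, 72), (112, 312, 54), (114, 373, 65), (116, 444, 68), (118, 474, 79), (120, 472, 82), (122, 474, 82), (124, 479, 106), (126, 471, 136), (128, 469, 167), (130, 471, 208), (132, 285, 159), (134, 476, 248), (136, 473, 257), (138, 478, 256), (140, 473, 264), (142, 478, 265), (144, 472, 266), (146, 474, 266), (148, 465, 256), (150, 460, 258), (152, 458, 276), (154, 440, 285), (156, 383, 326), (158, 296, 382), (160, 291, 459), (162, 295, 490), (164, 287, 481), (166, 294, 483), (168, 334, 484), (170, 453, 482), (172, 450, 485), (174, 458, 483), (176, 455, 488), (178, 457, 487), (180, 453, 484)]
```

View pics/c8.png

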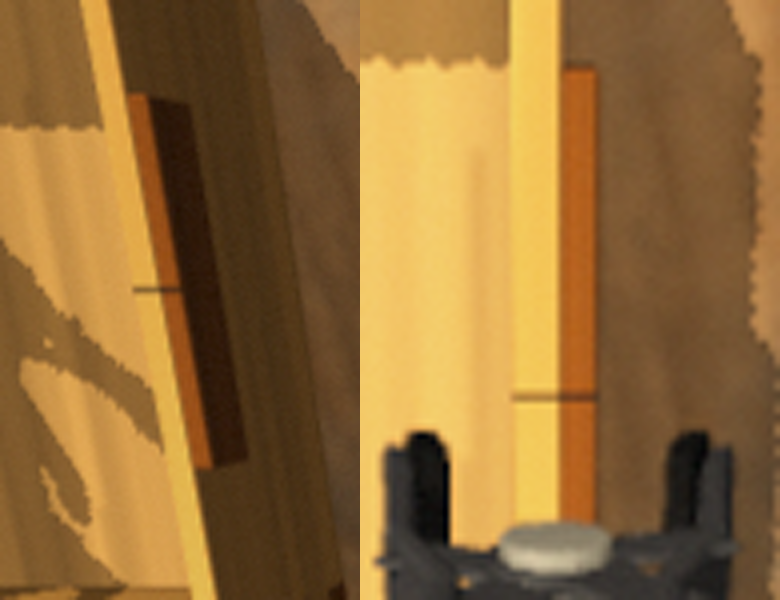

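The pencil line is at tool x −0.001, and the clamp gap is centred on the wall and strip within 1 mm. I descend straight and slowly.

step_arm --steps '[[[-0.01,0,0.1,0,0,0],[-0.01,0,0.2,0,0,0],[-0.01,0,0.3,0,0,0],[-0.01,0,0.4,0,0,0],[-0.01,0,0.5,0,0,0],[-0.01,0,0.6,0,0,0],[-0.01,0,0.7,0,0,0],[-0.01,0,0.8,0,0,0],[-0.01,0,0.88,0,0,0],[-0.01,0,0.95,0,0,0],[-0.01,0,0.95,0,0,0],[-0.01,0,0.95,0,0,0]]]'

```text
clock: 18.05
tool_pos: [0.4971, 0.0161, 0.1566]
orientation: [-180.0, -0.0, -104.0]
force: [-0.6, 0.1, -2.0]
opening: 0.0333
gripper_force: 29.9
```

```bash
python3 m.py w9
python3 - <<'E'
from h import *
p,d,X=shot("scene","s9");w=cv2.imread("pics/w9.png")
cv2.imwrite("pics/c9.png",np.hstack([cv2.resize(w[130:300,200:360],(400,425),interpolation=cv2.INTER_CUBIC),cv2.resize(p[150:300,160:301,::-1],(400,425),interpolation=cv2.INTER_CUBIC)]))
E
```

```text
18.1 [0.49720841 0.01613438 0.1568944 ] [-1.79970281e+02  8.31423481e-03 -1.03972032e+02] 0.03348659879153964 [-0.16313185  0.00800773 -0.48485842]
0.05 131 y -0.0223 -0.0097 0.0089 0.0215
0.06 35 y -0.0231 -0.0194 0.018 0.0224
0.07 332 y -0.024 -0.0008 0.0 0.0226
0.08 199 y -0.025 -0.0161 0.0148 0.0242
0.09 47 y -0.0253 -0.0173 0.0167 0.0249
rim/strip in tool y 2004
0.015 [-0.008  -0.0008  0.0073]
0.03 [-0.0079  0.      0.0071]
0.045 [-0.0084 -0.0007  0.007 ]
0.06 [-0.0084 -0.0038  0.0031]
0.075 [-0.0082 -0.004   0.    ]
0.09 [-0.0081 -0.0043  0.    ]
0.105 [-0.0079 -0.0036  0.0001]
```

View pics/c9.png

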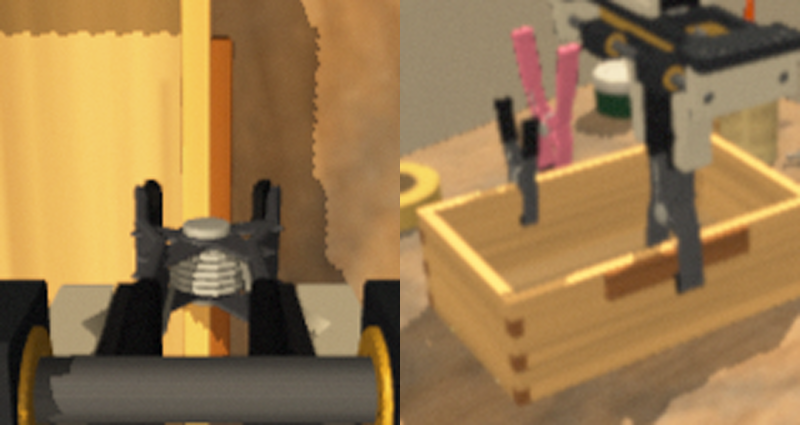

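One jaw is inside and one outside (scene crop (655,235) and (688,280)), with about 7 mm clearance each side and no contact force. The tips are about 25 mm below the rim. I lower 2 mm more for margin, then hand in.

step_arm --steps '[[[0,0,0.02,0,0,0],[0,0,0.02,0,0,0],[0,0,0.02,0,0,0],[0,0,0.02,0,0,0],[0,0,0.02,0,0,0]]]'

```text
clock: 18.65
tool_pos: [0.497, 0.0161, 0.1546]
orientation: [-180.0, 0.0, -104.0]
force: [0.7, 0.5, -0.8]
opening: 0.0335
gripper_force: 29.9
```

```bash
python3 -c "
from plant import *
o=get_obs();print(o['tool_pos'],o['force'],o['opening']);print(close_job())"
```

```text
[0.49697748 0.01609363 0.15464219] [ 0.65720396  0.50516945 -0.76009158] 0.033492093230656425
the job is handed in; nothing more can be done
None
```

The job is handed in at 18.65 s: the timer is at 20 minutes, and the larger clamp is held wide open over the pencil line with its tips about 27 mm below the rim, about 7 mm clear each side and no contact force.

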